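# Seat the drill guide plate on its locating pins and lock it

## Robot

A 6-joint arm with a two-finger parallel gripper is mounted at the origin on a cart in front of the work surface, level with it; the furniture and walls round the work are solid. World frame = base frame: x ahead of the robot, y to its left, z up, the work surface at z = 0. Lengths are in m, angles in rad, forces in N, time in s.
With the tool pointing down it reaches from about 0.375 to 0.9 m from the base axis. Payload 3.1 kg.
Tool frame: the origin (TCP) lies midway between the tips of the shut fingers; the grasp point (between the pads) lies 19 mm behind it; x points along the fingers, y is the direction in which the jaws open and shut, and the axes are right-handed (so a half turn about x gives the same grasp; the last joint's range is limited). The gripper opens to 85 mm and grips with 20 to 120 N. Pads are 22 mm wide; open, the fingers measure 114 mm over their backs; the gripper's body (76 mm by 85 mm) begins 54 mm behind the grasp point. The pads swing forward as they close: fully open they stand 13 mm farther back than shut.
Start: joints at [1.135, 0.527, 1.433, -0, 1.181, -0.178], TCP at [0.159, 0.604, 0.231] pointing down, gripper open.
Joint ranges: [-3.08, 3.08], [-0.75, 2.2], [0.22, 2.44], [-1.43, 4.57], [0, 2.65], [-2.85, 2.85]. Speed limits (rad/s): [2.79, 2.79, 3.14, 3.14, 3.14, 3.14].

## Interface

Orientations are given as a rotation vector (axis times angle).
In Python, from plant import r gives the robot as it stands. The module is installed in compiled form; this text tells all that it offers.
- The arm moves only by the tool move_arm, never from a script. Its argument "plan" is a list of rows, each an object with "delta_pos": the shift along the tool's x, y, z in m, a list of three; "twist": the turn about the tool's x in rad. A call has 1 to 8 rows; each row is the pose to reach, as a shift and turn from the pose commanded when the call began, along the tool's axes at that moment; what a row does not reach only later rows make up. A row lasts 1/12 s, in which the tool goes at most 41.7 mm and 7.16 degrees, less where a joint would pass 70% of its speed; a pose out of reach is approached as far as the arm can. A call with a gripper value outside its range is refused whole. "claw" is the finger opening in m, from 0 to 0.0854, set as the call begins (left out, the last holds). The fingers move at their own pace and stop on an object; "newtons" is the grip in N (left out, the last holds). Time passes only in rows, so rows that repeat a pose let the fingers close. It gives the time, the measured TCP pose, the force and the opening at its end, in the units of the state.
- r.get_obs(): the state, without advancing time (a new reading comes with each control period).
- r.snapshot(name): name is "side" or "top" or "wrist"; returns the picture (384x512x3 uint8, blue, green, red); there is no depth.
- r.camera_model(name): a dict with "mtx" (3x3 intrinsics, pixels), "position" and "attitude" of the camera in the world. Camera axes: x right, y up, looking along -z (the intrinsics and any distortion apply to the point x, -y, -z); pixel columns grow to the right and rows downward; lengths in m; the calibration is good to about 2 mm. A picture is of the moment at which its call begins: read the wrist's pose just before it. camera_model takes no time and is no camera call; for the wrist camera it gives the pose at the moment of the call.
- r.close_job(): hands the job in, once; it reports no verdict.
The state is a dict: "time_s": time; "qpos": joint angles; "qvel": joint speeds; "effort": joint torques, N m; "tool_pos": TCP position; "orientation": TCP orientation; "ft_force": force on the tool from outside, world axes, zero at the start; "torque": the same for the moment, N m; "opening": opening from 0.0 (shut) to 1.0 (fully open).
Only numpy, scipy, OpenCV 4.12 (cv2) and the standard library are available. Lean on these libraries where they do the work, as an engineer would, in place of code of your own. Each camera call takes 0.05 s, during which the arm holds its last target.

## Task

The grey metal guide plate of the bead-drilling jig is not seated yet. Without picking it up, nudge it along between the two wooden guide strips, off the blue ledge, until its two holes drop over the steel locating pins and it lies flat on the plywood bed; then push the red knob to swing the black hold-down tab fully round, over the plate, as far as it goes. Leave the thread spool and the small jar beside the jig where they are.

Things in the scene. Friction and masses are not known exactly. Their poses are not given: they have to be found in the camera images.
- jig: Fixed plywood drilling jig, board 160 (x) by 260 (y) by 12 mm, its top the bed (height 12 mm). Origin: under it on the table, 5 mm short in y of the board's middle. The plate slides along the jig's +y between two wooden strips (jig y -60 to 90 mm, inner faces at x = -61.7 and 61.7 mm, tops at 22 mm). A seated plate has its centre at jig (0, 40) mm.
- ledge (a point): Middle of the edge, facing the pins, of the blue ledge's top: at jig (0, -18) mm, height 17 mm. The ledge is 120 mm wide, stands 5 mm above the bed, level with the pin tips, and runs from here to jig y = -120 mm.
- pin0 (a point): Tip, at height 17 mm, of the steel pin at jig (-42, 55) mm: 8 mm in diameter, 5 mm high above the bed, rounded tip.
- pin1 (a point): Tip of the like pin at jig (42, 55) mm.
- plate: Loose grey metal plate, 120 (x) by 110 (y) by 12 mm, 0.2 to 0.4 kg, with brass bushings. Origin: centre of its underside. Starts level at height 17 mm, along the jig's axes, its -y part on the blue ledge, its +y part on the pin tips, 15 to 30 mm short of seating in jig y. A few N on its -y edge move it. Seated: 5 mm lower, underside at 12, top at 24 mm, 1.5 mm of play round the pins.
- hole0 (a point): Lower mouth of the through hole, 11 mm in diameter, at plate (-42, 15) mm; belongs over pin0.
- hole1 (a point): Lower mouth of the like hole at plate (42, 15) mm; belongs over pin1.
- tab (a joint): Angle of the black hold-down tab (bar 60 by 16 by 8 mm, underside at 25.5 mm). 0: points along the jig's -x; grows anticlockwise seen from above to its stop at 1.57, along the jig's -y, over the seated plate. Starts at -0.5 to 0. About 1 N at the knob turns it; it stays where left. Clears a seated plate by 1.5 mm; an unseated one blocks it.
- pivot (a point): On the tab's upright turning axis, at jig (0, 110) mm, at the height of the bar's top (33.5 mm); a boss of 20 mm diameter rises 4 mm above it.
- tab_knob (a point): Top centre (height 57.5 mm) of the upright red knob on the tab: 12 mm in diameter, 24 mm high above the bar, 45 mm from the turning axis.
- spool: Spool of blue thread, 51 mm in diameter, 60 mm high, standing loose beyond the jig's +x side. Leave alone. Origin: centre of its underside.
- wax_jar: Low white round jar, about 50 mm in diameter, 17 mm high, standing loose beyond the jig's +x side. Leave alone. Origin: centre of its underside.
There are look-alikes about, which are no part of the job. Of the things like the plate, leave any that is orange or pink; of the rest the larger one is meant.

How it is judged:
On the way, in this order (a step that is already met when the one before it is completed fails the run):
1. the plate has dropped over both pins and lies on the bed (horizontal distance between hole0 and pin0 below 0.003 m and horizontal distance between hole1 and pin1 below 0.003 m and z of plate in the frame of jig below 0.0145 m), for 0.2 s.
2. the tab is swung over the plate (value of joint tab above 1.35 rad), for 0.2 s.
At the end, for the whole second after the job is handed in: The plate lies flat on the bed (underside within 1.5 mm of it, tilt under 0.03 rad), each hole over its pin within 3 mm, at rest; the tab is turned beyond 1.35 rad over it; spool and jar are within 15 mm of where they stood (horizontal distance between hole0 and pin0 below 0.003 m and horizontal distance between hole1 and pin1 below 0.003 m and z of plate in the frame of jig below 0.0135 m and angle between the z axis of plate and the z axis of jig, either way round below 0.03 rad and linear speed of plate below 0.02 m/s and value of joint tab above 1.35 rad and distance of each of spool, wax_jar from where it was at the start of the episode below 0.015 m); the robot touches nothing.
It fails at once if the plate is lifted off the ledge or tipped up (z of plate in the frame of jig above 0.025 m or angle between plate's own z axis and vertical above 0.25 rad).
It fails at once if the spool or the jar is pushed away or lifted (distance of any of spool, wax_jar from where it was at the start of the episode above 0.015 m).
It also fails if it takes over 48 s, if anything falls off the work surface, if the arm or the gripper's body presses on something with over 40 N, if the wrist force passes 120 N, or if a joint passes its speed limit or range.

## Working session

There is one attempt and no reset: what is moved stays moved. The work goes in short steps, Python scripts to look and compute and a tool call to move; the robot and the scene stay as the last step left them, time stands still between calls to the robot, and variables do not carry over. Pictures are saved under pics/ and viewed, and the job is handed in when it is done.

Besides the shell and the picture viewer there is one more tool, called after "Request:" as name(argument=value, ...), one argument or row to a line, values as JSON. move_arm: Moves the arm, as the interface text tells. Its arguments: {"type":"object","properties":{"plan":{"type":"array","items":{"type":"object","properties":{"delta_pos":{"type":"array","items":{"type":"number"}},"twist":{"type":"number"}}}},"claw":{"type":"number"},"newtons":{"type":"number"}},"required":["plan"]}

```bash
mkdir -p pics; python3 - <<'E'
from plant import r
import cv2
for n in("side","top","wrist"):
    cv2.imwrite(f"pics/{n}0.png",r.snapshot(n)); c=r.camera_model(n); print(n,c)
print(r.get_obs())
E
```

```text
side {'mtx': array([[429.92109025,   0.        , 263.92579856],
       [  0.        , 429.92109025, 188.56594237],
       [  0.        ,   0.        ,   1.        ]]), 'position': array([0.60823848, 0.84311256, 0.66488413]), 'attitude': array([0.03179545, 1.41307499, 2.79606369])}
top {'mtx': array([[367.22010929,   0.        , 250.71058082],
       [  0.        , 367.22010929, 194.23307915],
       [  0.        ,   0.        ,   1.        ]]), 'position': array([0.40888032, 0.01338794, 0.88909996]), 'attitude': array([ 0.16855715, -0.1582843 , -1.50836452])}
wrist {'mtx': array([[285.26728006,   0.        , 256.424366  ],
       [  0.        , 285.26728006, 190.52236368],
       [  0.        ,   0.        ,   1.        ]]), 'position': array([0.09609063, 0.6199213 , 0.37376595]), 'attitude': array([-0.22360617, -0.17036418,  1.30649732])}
{'time_s': 0.15, 'qpos': array([ 1.13549856e+00,  5.28252220e-01,  1.43359641e+00, -1.91658034e-05,
        1.18139133e+00, -1.78498266e-01]), 'qvel': array([ 0.00102024, -0.00325189, -0.00502713, -0.00010962, -0.00014441,
       -0.00014324]), 'effort': array([ 4.47676030e-04, -4.42745268e+01, -1.78274971e+01, -2.41697880e-04,
        5.60072134e-03, -1.50809658e-06]), 'tool_pos': array([0.15848597, 0.60401435, 0.23056235]), 'orientation': array([ 0.20035686,  1.56186078, -0.2028377 ]), 'ft_force': array([ 0.56207529, -0.52643285, -0.50912047]), 'torque': array([ 0.02487175,  0.05703291, -0.02439037]), 'opening': 0.9972678756488925}
```

View pics/side0.png

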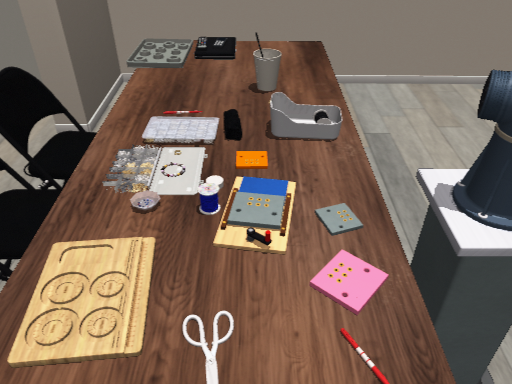

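View pics/top0.png

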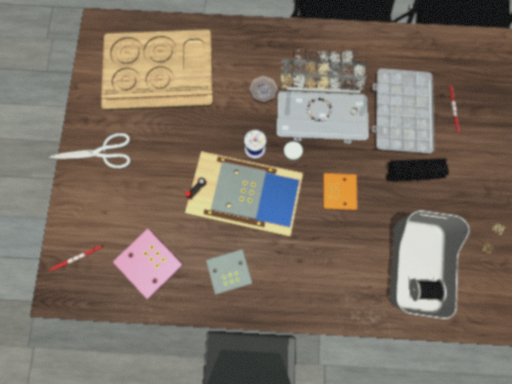

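View pics/wrist0.png

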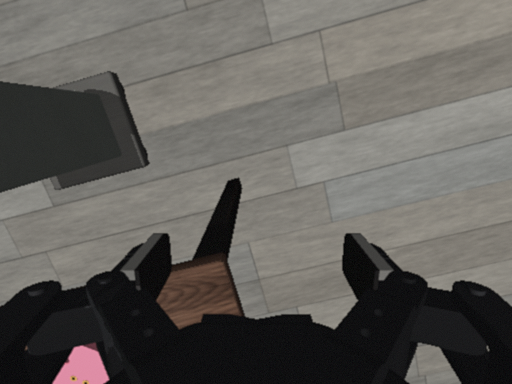

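The jig sits at about (245,193) in the top view and (257,213) in the side view. The pink, orange and small grey plates are the decoys. I'll enlarge both views to measure.

```bash
python3 - <<'E'
import cv2
a=cv2.imread("pics/top0.png")[120:250,170:320]; cv2.imwrite("pics/topc.png",cv2.resize(a,None,fx=5,fy=5,interpolation=cv2.INTER_CUBIC)[:600,:750])
a=cv2.imread("pics/side0.png")[160:270,190:320]; cv2.imwrite("pics/sidec.png",cv2.resize(a,None,fx=5,fy=5,interpolation=cv2.INTER_CUBIC))
E
```

```text
(no output)
```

View pics/topc.png

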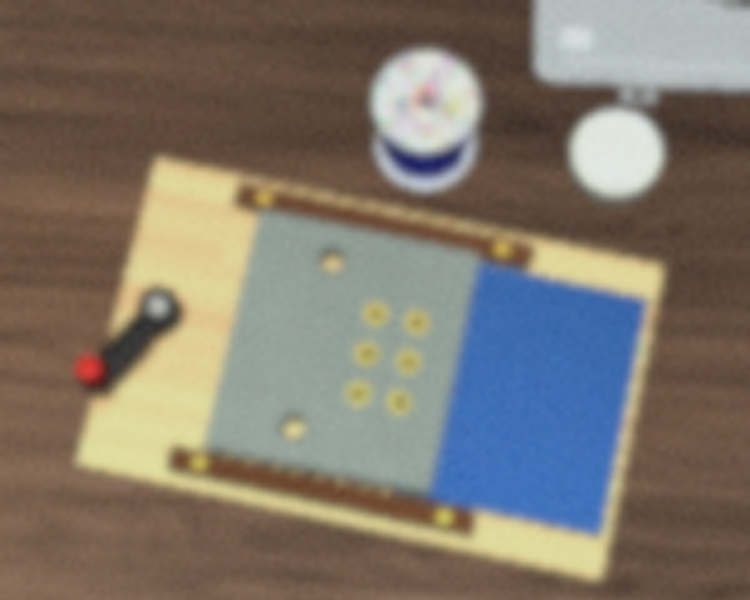

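View pics/sidec.png

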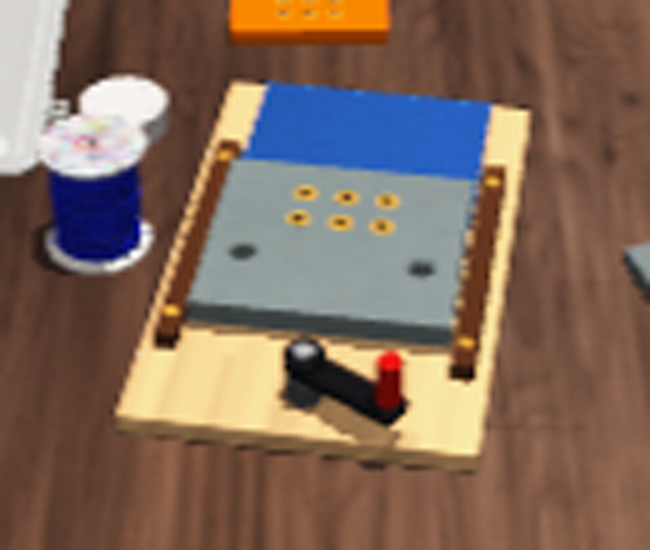

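```bash
cat > h.py <<'E'
import numpy as np,cv2
from scipy.spatial.transform import Rotation as R
from scipy.optimize import least_squares
def proj(c,P):
    P=np.atleast_2d(P); q=R.from_rotvec(c['attitude']).inv().apply(P-c['position'])
    return np.c_[c['mtx'][0,0]*q[:,0]/-q[:,2]+c['mtx'][0,2], c['mtx'][1,1]*-q[:,1]/-q[:,2]+c['mtx'][1,2]]
def ray(c,uv,z):
    d=np.array([(uv[0]-c['mtx'][0,2])/c['mtx'][0,0],-(uv[1]-c['mtx'][1,2])/c['mtx'][1,1],-1])
    d=R.from_rotvec(c['attitude']).apply(d); return c['position']+d*(z-c['position'][2])/d[2]
E
cat > fit.py <<'E'
from h import *
from plant import r
T,S=r.camera_model("top"),r.camera_model("side")
ft=lambda u:(np.array(u)+.5)/5-.5+[170,120]; fs=lambda u:(np.array(u)+.5)/5-.5+[190,160]
# jig pts
J=[(80,135,12),(-80,135,12),(-80,-125,12),(80,-125,12),(0,110,37.5)]
ut=ft([(157,157),(77,463),(603,580),(665,265),(158,303)]); us=fs([(118,416),(475,456),(531,110),(237,84),(307,347)])
def w(p,P): P=np.array(P)/1000.; c,s=np.cos(p[2]),np.sin(p[2]); return np.c_[p[0]+c*P[:,0]-s*P[:,1],p[1]+s*P[:,0]+c*P[:,1],P[:,2]+(p[3] if len(p)>3 else 0)]
for name,f in(("top",lambda p:proj(T,w(p,J))-ut),("side",lambda p:proj(S,w(p,J))-us),("both",lambda p:np.r_[proj(T,w(p,J))-ut,proj(S,w(p,J))-us])):
    s=least_squares(lambda p:f(p).ravel(),[.42,0.02,1.4,0],loss='soft_l1'); print(name,s.x.round(4),np.round(f(s.x),1).tolist())
pj=s.x
Pl=[(60,55,29),(-60,55,29),(60,-55,29),(-60,-55,29),(42,15,29),(-42,15,29)]
vt=ft([(258,210),(207,452),(480,258),(432,490),(330,261),(293,429)]); vs=fs([(190,303),(452,330),(240,160),(478,180),(243,252),(421,268)])
f=lambda p:np.r_[proj(T,w([*p,pj[3]],Pl))-vt,proj(S,w([*p,pj[3]],Pl))-vs]
s=least_squares(lambda p:f(p).ravel(),[*pj[:3]],loss='soft_l1');print("plate",s.x.round(4),np.round(f(s.x),1).tolist())
inv=lambda q:R.from_euler('z',-pj[2]).apply(np.array(q)-[pj[0],pj[1],0])
print("plate in jig",inv([*s.x[:2],0])*1000, "dyaw",s.x[2]-pj[2])
kt=ray(T,ft((90,368)),.0575+pj[3]);ks=ray(S,fs((390,355)),.0575+pj[3]);print("knob jig",inv(kt)*1000,inv(ks)*1000,kt,ks)
# triangulated knob height
for nm,a in(("spool",ray(T,ft((427,102)),.06)),("jar",ray(T,ft((617,152)),.017))):print(nm,a,inv(a)*1000)
print("jig+y dir",-np.sin(pj[2]),np.cos(pj[2]))
E
python3 fit.py
```

```text
top [ 0.5995  0.0353 -0.1627 -0.0025] [[-0.0, -0.2], [-0.2, 0.0], [-0.2, -0.0], [0.1, -0.1], [0.3, 0.4]]
side [ 0.598   0.0252 -0.1676 -0.0089] [[0.0, -0.7], [0.4, -0.3], [0.1, 0.4], [-0.2, -0.2], [-0.3, 1.0]]
both [ 5.986e-01  3.510e-02 -1.638e-01 -4.000e-04] [[-0.0, -0.2], [-0.3, 0.2], [-0.0, 0.3], [0.3, 0.1], [0.3, 0.4], [-0.6, -0.3], [0.8, 0.1], [0.2, -0.1], [-0.9, -0.7], [-0.4, 1.2]]
plate [ 0.6014  0.0547 -0.1475] [[0.2, 0.1], [-0.6, -0.8], [0.0, -0.7], [-0.3, 0.9], [0.3, 0.1], [0.2, -0.1], [0.1, -0.0], [0.4, -0.3], [-1.1, -0.1], [-0.3, 0.2], [0.4, -0.1], [0.6, 0.1]]
plate in jig [-0.46905839 19.81719464  0.        ] dyaw 0.01624291164661401
knob jig [-40.41910804 130.20500521  57.06642408] [-39.42172229 127.34838535  57.06642408] [0.57995674 0.17015741 0.05706642] [0.58047501 0.1671764  0.05706642]
spool [0.71764563 0.02116255 0.06      ] [119.72034939   5.65359272  60.        ]
jar [ 0.7127149  -0.07439491  0.017     ] [130.43589418 -89.42908875  17.        ]
jig+y dir 0.16304630872150205 0.9866184172273963
```

```bash
cat > go.py <<'E'
from h import *
from plant import r
import sys
PJ=[0.5988,0.0350,-0.1635]
def j2w(x,y): c,s=np.cos(PJ[2]),np.sin(PJ[2]); return np.array([PJ[0]+c*x-s*y,PJ[1]+s*x+c*y])
def st():
    o=r.get_obs(); Rm=R.from_rotvec(o['orientation']).as_matrix(); p=o['tool_pos']
    d=R.from_euler('z',-PJ[2]).apply(p-[PJ[0],PJ[1],0])*1000
    yawy=np.arctan2(Rm[1,1],Rm[0,1])-PJ[2]
    print("t",o['time_s'],"jig mm",d.round(1),"tooly yaw in jig deg",np.degrees(yawy).round(1),"F",o['ft_force'].round(1),"q",o['qpos'].round(2),"open",round(o['opening'],2)); return o,Rm,p
def to(x,y,z):
    o,Rm,p=st(); t=np.r_[j2w(x/1000,y/1000),z/1000]; print("delta tool",(Rm.T@(t-p)).round(4)); 
if __name__=="__main__":
    print(st()[1].round(3)); to(*map(float,sys.argv[1:4]))
E
python3 go.py 0 -80 120
```

```text
t 0.15 jig mm [-527.1  489.8  230.6] tooly yaw in jig deg 84.7 F [ 0.6 -0.5 -0.5] q [ 1.14  0.53  1.43 -0.    1.18 -0.18] open 1.0
[[-0.001  0.254  0.967]
 [-0.002  0.967 -0.254]
 [-1.    -0.002 -0.   ]]
t 0.15 jig mm [-527.1  489.8  230.6] tooly yaw in jig deg 84.7 F [ 0.6 -0.5 -0.5] q [ 1.14  0.53  1.43 -0.    1.18 -0.18] open 1.0
delta tool [ 0.1112 -0.518   0.5779]
```

Request:
move_arm(
  plan=[
    {"delta_pos": [0.08, -0.518, 0.578], "twist": -0.092},
    {"delta_pos": [0.08, -0.518, 0.578], "twist": -0.092},
    {"delta_pos": [0.08, -0.518, 0.578], "twist": -0.092},
    {"delta_pos": [0.08, -0.518, 0.578], "twist": -0.092},
    {"delta_pos": [0.08, -0.518, 0.578], "twist": -0.092},
    {"delta_pos": [0.08, -0.518, 0.578], "twist": -0.092},
    {"delta_pos": [0.08, -0.518, 0.578], "twist": -0.092},
    {"delta_pos": [0.08, -0.518, 0.578], "twist": -0.092},
  ],
  claw=0.0,
  newtons=40,
)

```text
time_s: 0.82
tool_pos: [0.3419, 0.326, 0.197]
orientation: [0.129, 1.567, -0.129]
ft_force: [1.0, -0.3, 0.1]
opening: 0.001
```

```bash
python3 go.py 0 -80 120
```

```text
t 0.8167 jig mm [-300.9  245.3  197. ] tooly yaw in jig deg 90.0 F [ 1.  -0.3  0.1] q [ 0.52  0.38  1.84 -0.    0.92 -0.88] open 0.0
[[ 0.     0.164  0.987]
 [ 0.     0.987 -0.164]
 [-1.     0.     0.   ]]
t 0.8167 jig mm [-300.9  245.3  197. ] tooly yaw in jig deg 90.0 F [ 1.  -0.3  0.1] q [ 0.52  0.38  1.84 -0.    0.92 -0.88] open 0.0
delta tool [ 0.077  -0.3251  0.3011]
```

Request:
move_arm(
  plan=[
    {"delta_pos": [0.06, -0.325, 0.301]},
    {"delta_pos": [0.06, -0.325, 0.301]},
    {"delta_pos": [0.06, -0.325, 0.301]},
    {"delta_pos": [0.06, -0.325, 0.301]},
    {"delta_pos": [0.06, -0.325, 0.301]},
    {"delta_pos": [0.06, -0.325, 0.301]},
    {"delta_pos": [0.06, -0.325, 0.301]},
    {"delta_pos": [0.06, -0.325, 0.301]},
  ],
)

```text
validation failed for argument at $.pl...
```

```bash
python3 go.py 0 -80 50
```

```text
t 0.8167 jig mm [-300.9  245.3  197. ] tooly yaw in jig deg 90.0 F [ 1.  -0.3  0.1] q [ 0.52  0.38  1.84 -0.    0.92 -0.88] open 0.0
[[ 0.     0.164  0.987]
 [ 0.     0.987 -0.164]
 [-1.     0.     0.   ]]
t 0.8167 jig mm [-300.9  245.3  197. ] tooly yaw in jig deg 90.0 F [ 1.  -0.3  0.1] q [ 0.52  0.38  1.84 -0.    0.92 -0.88] open 0.0
delta tool [ 0.147  -0.3251  0.3011]
```

Refused, most likely because twist is required. I'll include it.

Request:
move_arm(
  plan=[
    {"delta_pos": [0.06, -0.325, 0.301], "twist": 0},
    {"delta_pos": [0.06, -0.325, 0.301], "twist": 0},
    {"delta_pos": [0.06, -0.325, 0.301], "twist": 0},
    {"delta_pos": [0.06, -0.325, 0.301], "twist": 0},
    {"delta_pos": [0.06, -0.325, 0.301], "twist": 0},
    {"delta_pos": [0.06, -0.325, 0.301], "twist": 0},
    {"delta_pos": [0.06, -0.325, 0.301], "twist": 0},
    {"delta_pos": [0.06, -0.325, 0.301], "twist": 0},
  ],
)

```text
time_s: 1.48
tool_pos: [0.5236, 0.0499, 0.152]
orientation: [0.13, 1.567, -0.13]
ft_force: [0.7, 1.9, -0.0]
opening: -0.001
```

```bash
python3 go.py 0 -80 120
```

```text
t 1.4833 jig mm [-76.6   2.4 152. ] tooly yaw in jig deg 89.9 F [ 0.7  1.9 -0. ] q [-0.12  0.51  1.76  0.    0.87 -1.52] open -0.0
[[-0.     0.165  0.986]
 [ 0.     0.986 -0.165]
 [-1.     0.    -0.   ]]
t 1.4833 jig mm [-76.6   2.4 152. ] tooly yaw in jig deg 89.9 F [ 0.7  1.9 -0. ] q [-0.12  0.51  1.76  0.    0.87 -1.52] open -0.0
delta tool [ 0.0319 -0.0823  0.0767]
```

Request:
move_arm(
  plan=[
    {"delta_pos": [0.03, -0.08, 0.076], "twist": 0},
    {"delta_pos": [0.03, -0.08, 0.076], "twist": 0},
    {"delta_pos": [0.03, -0.08, 0.076], "twist": 0},
    {"delta_pos": [0.03, -0.08, 0.076], "twist": 0},
    {"delta_pos": [0.03, -0.08, 0.076], "twist": 0},
  ],
)

```text
time_s: 1.9
tool_pos: [0.5851, -0.0411, 0.1214]
orientation: [0.132, 1.568, -0.132]
ft_force: [0.3, 0.7, -0.1]
opening: 0.001
```

```bash
python3 go.py 0 -80 50; python3 - <<'E'
from plant import r
import cv2
cv2.imwrite("pics/w1.png",r.snapshot("wrist"))
E
```

```text
t 1.9 jig mm [ -1.2 -77.3 121.4] tooly yaw in jig deg 89.7 F [ 0.3  0.7 -0.1] q [-0.26  0.62  1.63  0.    0.9  -1.66] open 0.0
[[-0.001  0.167  0.986]
 [ 0.001  0.986 -0.167]
 [-1.     0.    -0.001]]
t 1.9 jig mm [ -1.2 -77.3 121.4] tooly yaw in jig deg 89.7 F [ 0.3  0.7 -0.1] q [-0.26  0.62  1.63  0.    0.9  -1.66] open 0.0
delta tool [ 0.0714 -0.0027  0.0013]
```

View pics/w1.png

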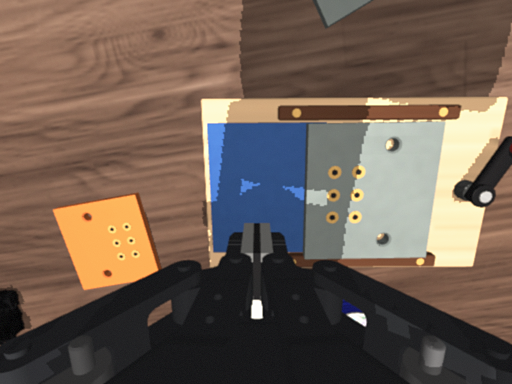

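Fingers are above the ledge. The plate's trailing edge is at u≈305 and its holes at (392,144) and (382,238). Board corners are (202,99), (507,97), (474,267) and (213,266). I'll use this view to refine.

```bash
python3 - <<'E'
from h import *
from plant import r
C=r.camera_model("wrist")
def w(p,P): P=np.array(P)/1000.; c,s=np.cos(p[2]),np.sin(p[2]); return np.c_[p[0]+c*P[:,0]-s*P[:,1],p[1]+s*P[:,0]+c*P[:,1],P[:,2]]
J=[(-80,-125,12),(-80,135,12),(80,135,12),(80,-125,12),(0,110,37.5)];u=np.array([(202,99),(508,97),(474,267),(213,266),(484,196)])
s=least_squares(lambda p:(proj(C,w(p,J))-u).ravel(),[.5988,.035,-.164],loss='soft_l1');print(s.x,(proj(C,w(s.x,J))-u).round(1).tolist())
P=[(-60,55,29),(-60,-55,29),(-42,15,29),(42,15,29)];v=np.array([(446,122),(306,123),(392,144),(382,238)])
q=least_squares(lambda p:(proj(C,w(p,P))-v).ravel(),s.x);print(q.x,(proj(C,w(q.x,P))-v).round(1).tolist())
for x in(s.x,np.array([.5988,.035,-.1635])):print(R.from_euler('z',-x[2]).apply([*(q.x-x)[:2],0])*1000,q.x[2]-x[2])
print(C['position'],C['attitude'])
E
```

```text
[ 0.59890261  0.03755913 -0.15926536] [[-0.3, -0.2], [1.5, -0.3], [-0.2, -0.2], [-2.2, 2.4], [0.4, 0.3]]
[ 0.60130814  0.05506746 -0.15368226] [[-1.6, -0.9], [1.6, -0.2], [0.1, 0.3], [-0.1, 0.7]]
[-0.40161323 17.66825312  0.        ] 0.005583100580041661
[-0.79173697 20.20809272  0.        ] 0.009817743836864679
[ 0.52061095 -0.02986066  0.26505643] [-0.21475612 -0.18261225  1.39634994]
```

Request:
move_arm(
  plan=[
    {"delta_pos": [0.04, 0.004, 0.001], "twist": 0},
    {"delta_pos": [0.08, 0.004, 0.001], "twist": 0},
    {"delta_pos": [0.096, 0.004, 0.001], "twist": 0},
    {"delta_pos": [0.099, 0.004, 0.001], "twist": 0},
    {"delta_pos": [0.101, 0.004, 0.001], "twist": 0},
    {"delta_pos": [0.102, 0.004, 0.001], "twist": 0},
    {"delta_pos": [0.102, 0.004, 0.001], "twist": 0},
    {"delta_pos": [0.102, 0.004, 0.001], "twist": 0},
  ],
)

```text
time_s: 2.62
tool_pos: [0.5876, -0.0357, 0.0221]
orientation: [0.129, 1.564, -0.129]
ft_force: [-0.0, -0.7, -0.3]
opening: 0.002
```

```bash
python3 go.py 0 -60 19.5; python3 - <<'E'
from plant import r
import cv2
cv2.imwrite("pics/w2.png",r.snapshot("wrist"))
a=r.snapshot("side")[160:270,190:320]; cv2.imwrite("pics/s2.png",cv2.resize(a,None,fx=5,fy=5,interpolation=cv2.INTER_CUBIC))
E
```

```text
t 2.6167 jig mm [  0.4 -71.6  22.1] tooly yaw in jig deg 90.0 F [-0.  -0.7 -0.3] q [-0.25  0.78  1.67  0.    0.69 -1.66] open 0.0
[[ 0.003  0.164  0.987]
 [-0.001  0.987 -0.164]
 [-1.    -0.     0.003]]
t 2.6167 jig mm [  0.4 -71.6  22.1] tooly yaw in jig deg 90.0 F [-0.  -0.7 -0.3] q [-0.25  0.78  1.67  0.    0.69 -1.66] open 0.0
delta tool [ 0.0026  0.0116 -0.0004]
```

View pics/w2.png

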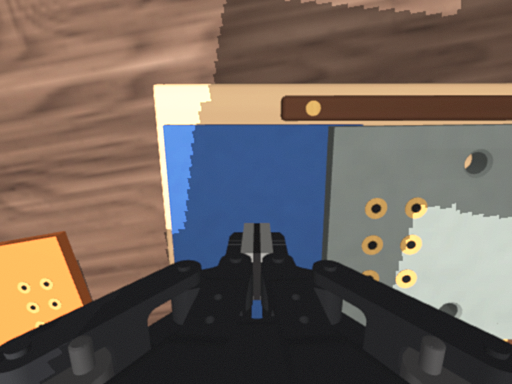

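View pics/s2.png

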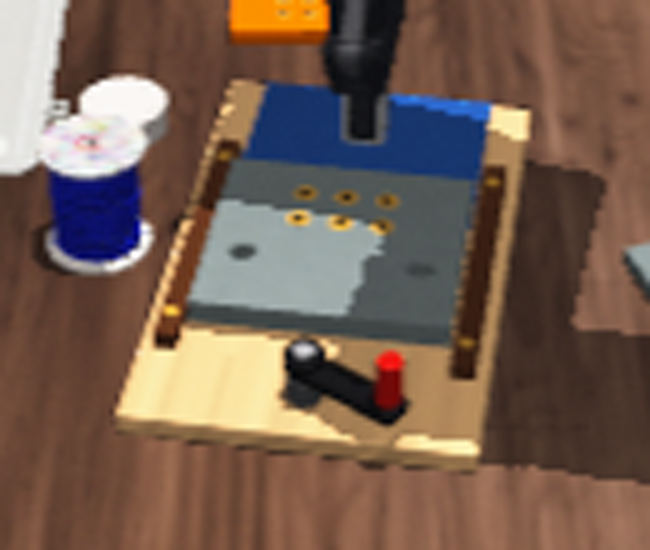

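Request:
move_arm(
  plan=[
    {"delta_pos": [0.0025, 0, -0.0005], "twist": 0},
    {"delta_pos": [0.0025, 0.008, -0.0005], "twist": 0},
    {"delta_pos": [0.0025, 0.014, -0.0005], "twist": 0},
    {"delta_pos": [0.0025, 0.016, -0.0005], "twist": 0},
    {"delta_pos": [0.0025, 0.018, -0.0005], "twist": 0},
    {"delta_pos": [0.0025, 0.02, -0.0005], "twist": 0},
    {"delta_pos": [0.0025, 0.022, -0.0005], "twist": 0},
    {"delta_pos": [0.0025, 0.022, -0.0005], "twist": 0},
  ],
)

```text
time_s: 3.38
tool_pos: [0.5896, -0.0136, 0.0179]
orientation: [0.129, 1.567, -0.129]
ft_force: [-1.2, 0.5, 0.4]
opening: -0.002
```

```bash
python3 go.py 0 -30 19.5; python3 - <<'E'
from plant import r
import cv2
cv2.imwrite("pics/w3.png",r.snapshot("wrist"))
E
```

```text
t 3.3833 jig mm [ -1.2 -49.4  17.9] tooly yaw in jig deg 89.9 F [-1.2  0.5  0.4] q [-0.21  0.79  1.66  0.    0.69 -1.62] open -0.0
[[-0.     0.164  0.987]
 [ 0.     0.987 -0.164]
 [-1.     0.    -0.   ]]
t 3.3833 jig mm [ -1.2 -49.4  17.9] tooly yaw in jig deg 89.9 F [-1.2  0.5  0.4] q [-0.21  0.79  1.66  0.    0.69 -1.62] open -0.0
delta tool [-0.0016  0.0194  0.0012]
```

View pics/w3.png

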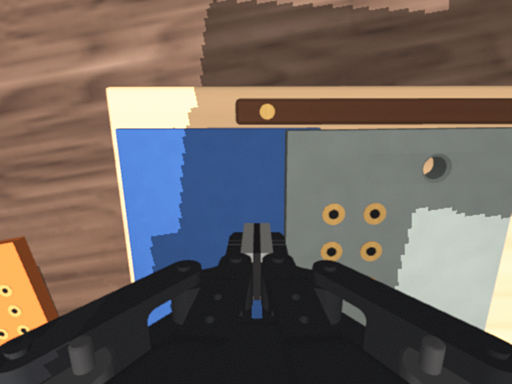

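Request:
move_arm(
  plan=[
    {"delta_pos": [-0.001, 0.002, 0.001], "twist": 0},
    {"delta_pos": [-0.001, 0.004, 0.001], "twist": 0},
    {"delta_pos": [-0.001, 0.006, 0.001], "twist": 0},
    {"delta_pos": [-0.001, 0.008, 0.001], "twist": 0},
    {"delta_pos": [-0.001, 0.01, 0.001], "twist": 0},
    {"delta_pos": [-0.001, 0.01, 0.001], "twist": 0},
  ],
)

```text
time_s: 3.93
tool_pos: [0.5923, -0.0039, 0.0189]
orientation: [0.129, 1.567, -0.129]
ft_force: [-0.7, -0.7, 0.1]
opening: 0.0
```

```bash
python3 go.py 0 -30 19.5; python3 - <<'E'
from plant import r
import cv2
cv2.imwrite("pics/w4.png",r.snapshot("wrist"))
E
```

```text
t 3.9333 jig mm [ -0.  -39.5  18.9] tooly yaw in jig deg 89.9 F [-0.7 -0.7  0.1] q [-0.2   0.79  1.65  0.    0.7  -1.6 ] open 0.0
[[ 0.     0.164  0.986]
 [ 0.     0.986 -0.164]
 [-1.     0.     0.   ]]
t 3.9333 jig mm [ -0.  -39.5  18.9] tooly yaw in jig deg 89.9 F [-0.7 -0.7  0.1] q [-0.2   0.79  1.65  0.    0.7  -1.6 ] open 0.0
delta tool [-0.0006  0.0095  0.    ]
```

View pics/w4.png

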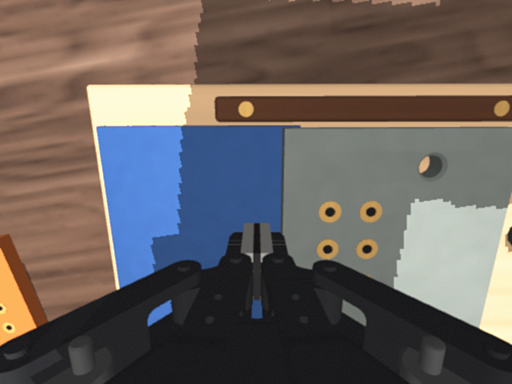

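Request:
move_arm(
  plan=[
    {"delta_pos": [0, 0.002, 0], "twist": 0},
    {"delta_pos": [0, 0.0035, 0], "twist": 0},
    {"delta_pos": [0, 0.005, 0], "twist": 0},
    {"delta_pos": [0, 0.006, 0], "twist": 0},
    {"delta_pos": [0, 0.007, 0], "twist": 0},
    {"delta_pos": [0, 0.007, 0], "twist": 0},
  ],
)

```text
time_s: 4.48
tool_pos: [0.5934, 0.0029, 0.0189]
orientation: [0.129, 1.567, -0.129]
ft_force: [-0.2, -0.8, 0.7]
opening: 0.003
```

```bash
python3 go.py 0 -30 19.5; python3 - <<'E'
from plant import r
import cv2
cv2.imwrite("pics/w5.png",r.snapshot("wrist"))
a=r.snapshot("side")[160:270,190:320]; cv2.imwrite("pics/s5.png",cv2.resize(a,None,fx=5,fy=5,interpolation=cv2.INTER_CUBIC))
E
```

```text
t 4.4833 jig mm [ -0.1 -32.6  18.9] tooly yaw in jig deg 89.9 F [-0.2 -0.8  0.7] q [-0.18  0.79  1.65  0.    0.7  -1.59] open 0.0
[[ 0.     0.164  0.986]
 [ 0.     0.986 -0.164]
 [-1.     0.     0.   ]]
t 4.4833 jig mm [ -0.1 -32.6  18.9] tooly yaw in jig deg 89.9 F [-0.2 -0.8  0.7] q [-0.18  0.79  1.65  0.    0.7  -1.59] open 0.0
delta tool [-0.0006  0.0026  0.0001]
```

View pics/w5.png

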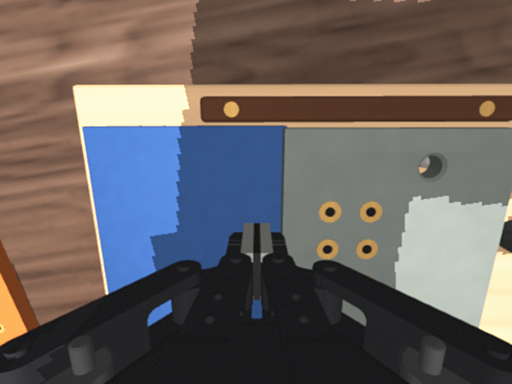

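View pics/s5.png

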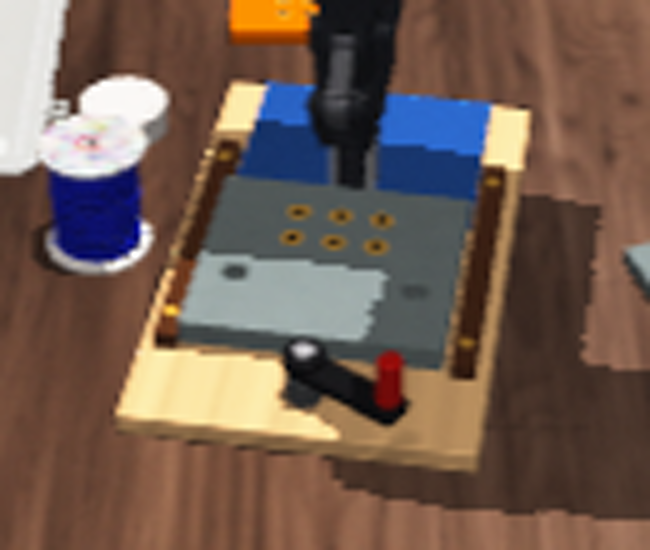

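Request:
move_arm(
  plan=[
    {"delta_pos": [0, 0.001, 0], "twist": 0},
    {"delta_pos": [0, 0.0015, 0], "twist": 0},
    {"delta_pos": [0, 0.002, 0], "twist": 0},
    {"delta_pos": [0, 0.0025, 0], "twist": 0},
    {"delta_pos": [0, 0.003, 0], "twist": 0},
    {"delta_pos": [0, 0.003, 0], "twist": 0},
  ],
)

```text
time_s: 5.08
tool_pos: [0.5938, 0.0059, 0.0188]
orientation: [0.13, 1.567, -0.129]
ft_force: [0.4, -0.5, 0.1]
opening: 0.003
```

```bash
cat > look.py <<'E'
import sys,cv2,numpy as np
from go import *
n=sys.argv[1]
st()
w=r.snapshot("wrist"); 
c=cv2.resize(w[90:390,200:512],None,fx=2,fy=2,interpolation=cv2.INTER_CUBIC)[:,:]
cv2.imwrite(f"pics/w{n}.png",c[:600,:])
a=r.snapshot("side")[160:270,190:320]; cv2.imwrite(f"pics/s{n}.png",cv2.resize(a,None,fx=5,fy=5,interpolation=cv2.INTER_CUBIC))
E
python3 look.py 6
```

```text
t 5.0833 jig mm [ -0.2 -29.5  18.8] tooly yaw in jig deg 89.9 F [ 0.4 -0.5  0.1] q [-0.18  0.79  1.65  0.    0.7  -1.58] open 0.0
```

View pics/w6.png

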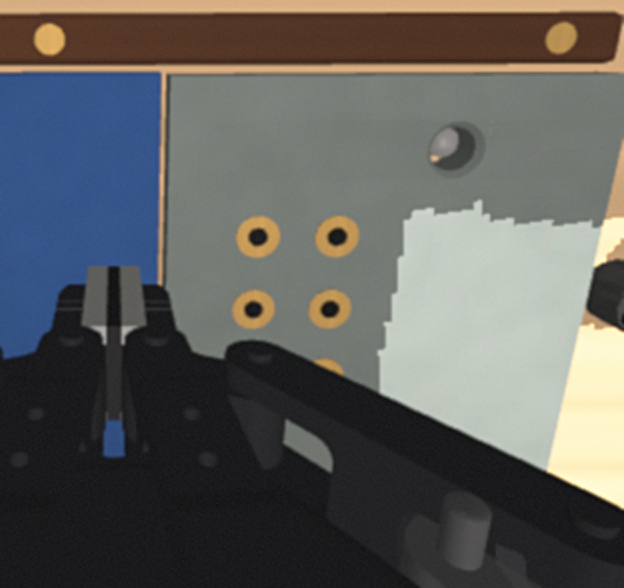

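View pics/s6.png

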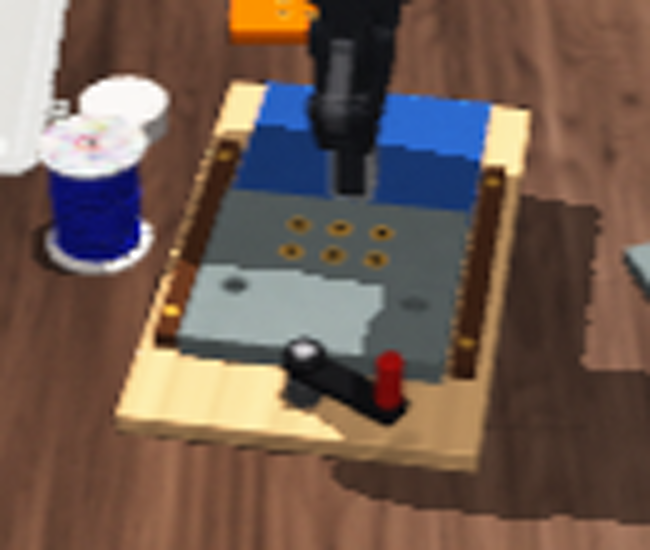

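The ledge gap shows and a pin fills the hole, so the plate seems to have dropped. I'll back off and check.

Request:
move_arm(
  plan=[
    {"delta_pos": [0, -0.015, 0], "twist": 0},
    {"delta_pos": [-0.01, -0.03, 0], "twist": 0},
    {"delta_pos": [-0.04, -0.04, 0], "twist": 0},
    {"delta_pos": [-0.08, -0.05, 0], "twist": 0},
    {"delta_pos": [-0.11, -0.05, 0], "twist": 0},
    {"delta_pos": [-0.11, -0.05, 0], "twist": 0},
  ],
)

```text
time_s: 5.68
tool_pos: [0.5899, -0.0454, 0.1351]
orientation: [0.128, 1.554, -0.132]
ft_force: [0.7, -0.9, 1.1]
opening: 0.001
```

```bash
python3 look.py 7
```

```text
t 5.6833 jig mm [  4.3 -80.8 135.1] tooly yaw in jig deg 89.9 F [ 0.7 -0.9  1.1] q [-0.27  0.6   1.61  0.    0.91 -1.67] open 0.0
```

View pics/w7.png

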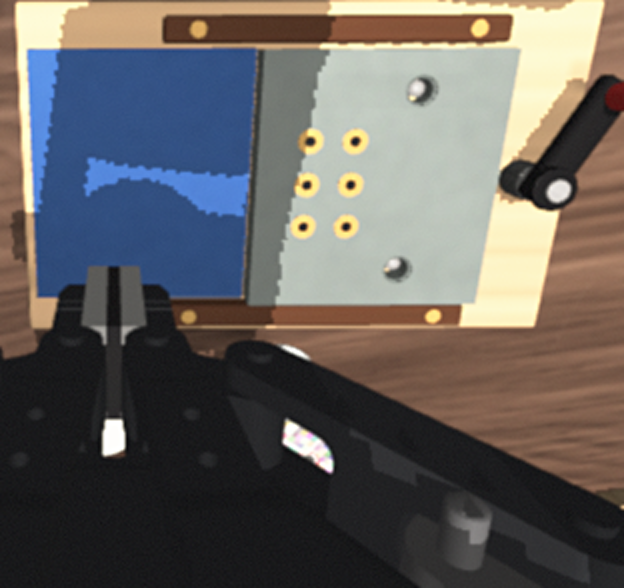

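View pics/s7.png

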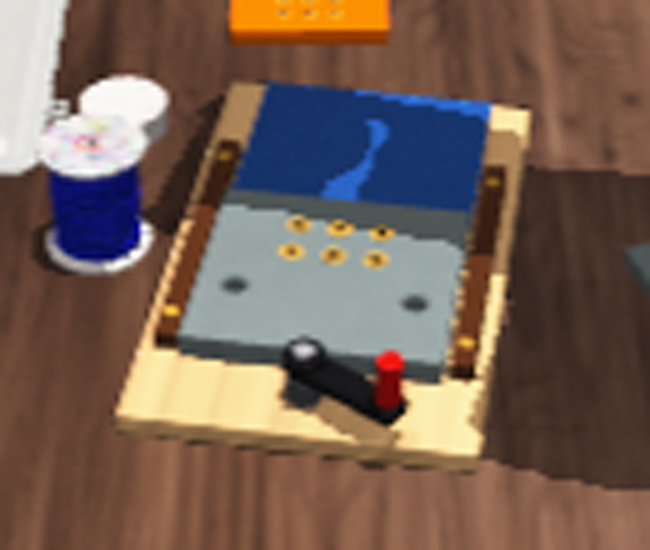

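```bash
python3 go.py -26 161 120
```

```text
t 5.7833 jig mm [  0.6 -80.  130.4] tooly yaw in jig deg 89.9 F [-0.6 -0.7  0.2] q [-0.26  0.61  1.62  0.    0.91 -1.67] open -0.0
[[ 0.003  0.164  0.986]
 [-0.001  0.986 -0.164]
 [-1.    -0.     0.003]]
t 5.7833 jig mm [  0.6 -80.  130.4] tooly yaw in jig deg 89.9 F [-0.6 -0.7  0.2] q [-0.26  0.61  1.62  0.    0.91 -1.67] open -0.0
delta tool [ 0.0102  0.2409 -0.0271]
```

Request:
move_arm(
  plan=[
    {"delta_pos": [0.01, 0.03, -0.003], "twist": 0.12},
    {"delta_pos": [0.01, 0.06, -0.007], "twist": 0.24},
    {"delta_pos": [0.01, 0.09, -0.01], "twist": 0.36},
    {"delta_pos": [0.01, 0.12, -0.013], "twist": 0.48},
    {"delta_pos": [0.01, 0.15, -0.017], "twist": 0.6},
    {"delta_pos": [0.01, 0.18, -0.02], "twist": 0.72},
    {"delta_pos": [0.01, 0.21, -0.024], "twist": 0.84},
    {"delta_pos": [0.01, 0.24, -0.027], "twist": 0.96},
  ],
)

```text
time_s: 6.45
tool_pos: [0.5963, 0.1991, 0.1164]
orientation: [0.877, 1.39, -0.882]
ft_force: [0.2, -0.4, 0.2]
opening: 0.002
```

Request:
move_arm(
  plan=[
    {"delta_pos": [0, 0, 0], "twist": 0.12},
    {"delta_pos": [0, 0, 0], "twist": 0.24},
    {"delta_pos": [0, 0, 0], "twist": 0.36},
    {"delta_pos": [0, 0, 0], "twist": 0.48},
    {"delta_pos": [0, 0, 0], "twist": 0.6},
    {"delta_pos": [0, 0, 0], "twist": 0.72},
    {"delta_pos": [0, 0, 0], "twist": 0.84},
    {"delta_pos": [0, 0, 0], "twist": 0.96},
  ],
)

```text
time_s: 7.12
tool_pos: [0.5966, 0.1976, 0.1164]
orientation: [1.577, 0.919, -1.585]
ft_force: [-0.2, -1.8, 0.7]
opening: 0.001
```

Request:
move_arm(
  plan=[
    {"delta_pos": [0, 0, 0], "twist": 0.1},
    {"delta_pos": [0, 0, 0], "twist": 0.1},
    {"delta_pos": [0, 0, 0], "twist": 0.1},
    {"delta_pos": [0, 0, 0], "twist": 0.1},
  ],
)

```text
time_s: 7.45
tool_pos: [0.5975, 0.1975, 0.1176]
orientation: [1.642, 0.856, -1.646]
ft_force: [-0.1, 0.3, -0.2]
opening: 0.002
```

```bash
sed -i 's/^c=.*/c=w/' look.py;python3 look.py 8; python3 go.py -26 161 45; python3 -c "
from plant import r
c=r.camera_model('wrist');print(c['position'].tolist(),c['attitude'].tolist())
import cv2;cv2.imwrite('pics/t8.png',cv2.resize(r.snapshot('top')[120:250,170:320],None,fx=5,fy=4.6))"
```

```text
t 7.45 jig mm [-27.7 160.1 117.6] tooly yaw in jig deg -25.7 F [-0.1  0.3 -0.2] q [0.14 0.67 1.51 0.   0.96 0.75] open 0.0
t 7.55 jig mm [-27.2 160.2 118.3] tooly yaw in jig deg -25.7 F [-0.5 -0.2 -0.2] q [ 0.14  0.67  1.51 -0.    0.96  0.75] open 0.0
[[-0.001  0.818 -0.575]
 [-0.    -0.575 -0.818]
 [-1.    -0.001  0.001]]
t 7.55 jig mm [-27.2 160.2 118.3] tooly yaw in jig deg -25.7 F [-0.5 -0.2 -0.2] q [ 0.14  0.67  1.51 -0.    0.96  0.75] open 0.0
delta tool [ 0.0733  0.0008 -0.0013]
[0.6362261279136243, 0.25000014012357563, 0.2613987686502272] [-0.2534447308486239, 0.08061866484799682, -0.6086901012640794]
```

View pics/w8.png

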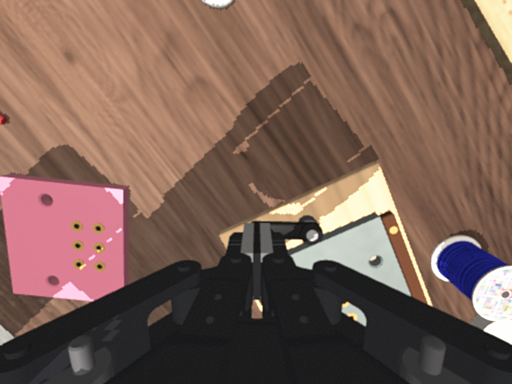

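View pics/s8.png

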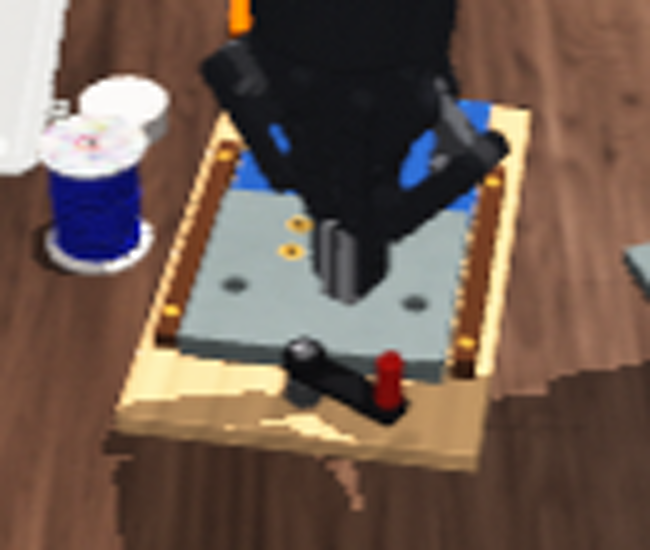

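```bash
python3 - <<'E'
from h import *
from plant import r
S=r.camera_model("side")
pj=[.598,.0352,-.1650]
def w(p,P): P=np.array(P)/1000.; c,s=np.cos(p[2]),np.sin(p[2]); return np.c_[p[0]+c*P[:,0]-s*P[:,1],p[1]+s*P[:,0]+c*P[:,1],P[:,2]]
back=lambda u:(u-[190,160]+.5)*5-.5
for z,dy in((24,0),(29,0),(29,-20)):
  print(z,dy,back(proj(S,w(pj,[(42,55+dy,z),(-42,55+dy,z),(60,95+dy,z),(-60,95+dy,z),(60,-15+dy,z),(-60,-15+dy,z)]))).round(0).tolist())
E
```

```text
24 0 [[237.0, 285.0], [417.0, 305.0], [180.0, 338.0], [446.0, 368.0], [229.0, 190.0], [473.0, 215.0]]
29 0 [[237.0, 277.0], [418.0, 297.0], [179.0, 330.0], [446.0, 359.0], [229.0, 182.0], [474.0, 207.0]]
29 -20 [[245.0, 250.0], [423.0, 269.0], [189.0, 301.0], [452.0, 330.0], [237.0, 158.0], [478.0, 182.0]]
```

View pics/t8.png

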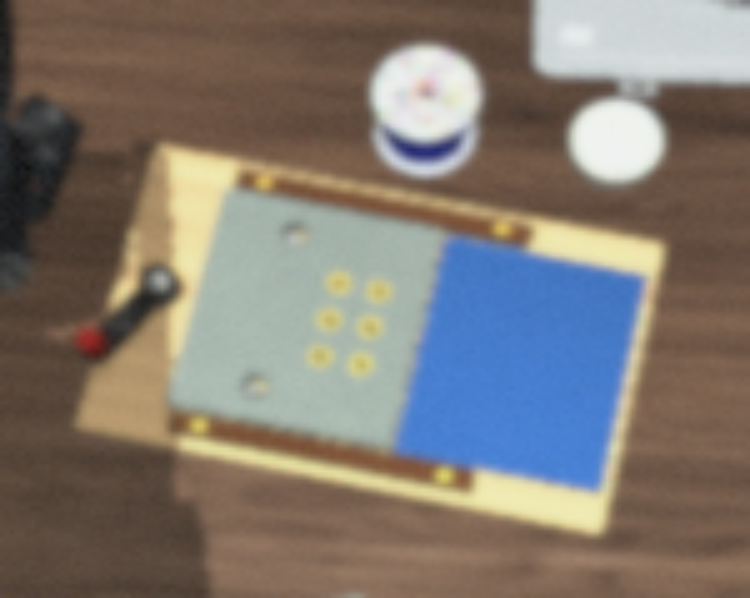

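The plate is seated: the hole mouths match the z=24 prediction within about 2 crop pixels. Lowering beside the knob now.

Request:
move_arm(
  plan=[
    {"delta_pos": [0.035, 0, 0], "twist": 0},
    {"delta_pos": [0.06, 0, 0], "twist": 0},
    {"delta_pos": [0.072, 0, 0], "twist": 0},
    {"delta_pos": [0.076, 0, 0], "twist": 0},
    {"delta_pos": [0.076, 0, 0], "twist": 0},
    {"delta_pos": [0.076, 0, 0], "twist": 0},
  ],
)

```text
time_s: 8.1
tool_pos: [0.5992, 0.1976, 0.0437]
orientation: [1.646, 0.853, -1.644]
ft_force: [0.7, 0.9, 0.4]
opening: 0.0
```

```bash
python3 look.py 9; cat > arc.py <<'E'
from go import *
# rows: knob angle a -> tool centre trailing by off, tool z along tangent
import sys
a0,a1,n,off,z=map(float,sys.argv[1:6])
o,Rm,p=st()
yaw0=np.arctan2(Rm[1,1],Rm[0,1])-PJ[2]
for a in np.linspace(a0,a1,int(n)+1)[1:]:
    m=np.array([np.sin(a),-np.cos(a)]); c=np.array([0,110])+45*np.array([-np.cos(a),-np.sin(a)])-off*m
    t=np.r_[j2w(*(c/1000)),z/1000]; y=a+0
    print(round(a,2),c.round(),(Rm.T@(t-p)).round(4).tolist(),"twist",round(-((y-yaw0+np.pi)%(2*np.pi)-np.pi),3))
E
python3 arc.py -0.44 0.36 8 17 42
```

```text
t 8.1 jig mm [-26.1 160.5  43.7] tooly yaw in jig deg -25.8 F [0.7 0.9 0.4] q [0.14 0.78 1.55 0.   0.81 0.76] open 0.0
t 8.2 jig mm [-25.6 160.6  44.4] tooly yaw in jig deg -25.8 F [-0.3  0.1  0. ] q [ 0.14  0.78  1.55 -0.    0.81  0.76] open -0.0
-0.34 [-37. 141.] [0.0024, -0.0015, 0.0225] twist -0.11
-0.24 [-40. 137.] [0.0024, -0.0024, 0.0272] twist -0.21
-0.14 [-42. 133.] [0.0024, -0.0029, 0.032] twist -0.31
-0.04 [-44. 129.] [0.0023, -0.0029, 0.0368] twist -0.41
0.06 [-46. 124.] [0.0023, -0.0025, 0.0416] twist -0.51
0.16 [-47. 120.] [0.0023, -0.0015, 0.0463] twist -0.61
0.26 [-48. 115.] [0.0023, -0.0001, 0.0509] twist -0.71
0.36 [-48. 110.] [0.0023, 0.0018, 0.0553] twist -0.81
```

View pics/s9.png

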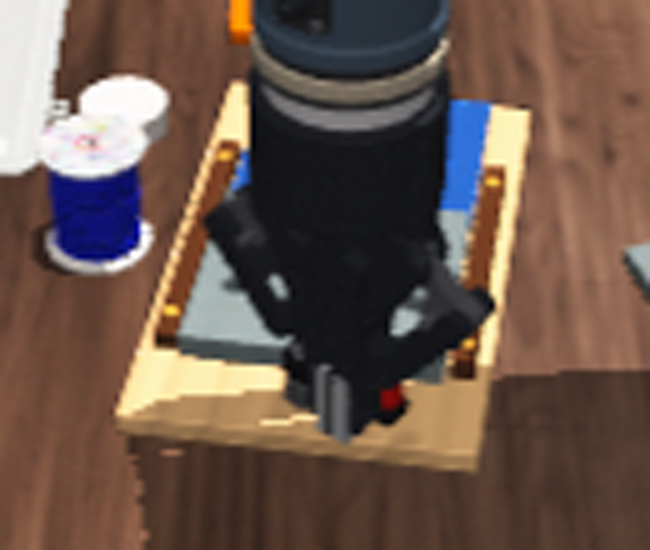

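Request:
move_arm(
  plan=[
    {"delta_pos": [0.002, 0, 0.012], "twist": 0},
    {"delta_pos": [0.002, -0.001, 0.018], "twist": -0.05},
    {"delta_pos": [0.002, -0.0015, 0.0225], "twist": -0.11},
    {"delta_pos": [0.002, -0.0025, 0.027], "twist": -0.21},
    {"delta_pos": [0.002, -0.003, 0.032], "twist": -0.31},
    {"delta_pos": [0.002, -0.003, 0.037], "twist": -0.41},
    {"delta_pos": [0.002, -0.003, 0.037], "twist": -0.41},
  ],
)

```text
time_s: 8.78
tool_pos: [0.5752, 0.1687, 0.0424]
orientation: [1.358, 1.105, -1.355]
ft_force: [-0.2, -0.5, 0.3]
opening: 0.001
```

```bash
python3 look.py 10; 
python3 arc.py -0.04 0.76 8 17 42
```

```text
t 8.7833 jig mm [-45.  128.1  42.4] tooly yaw in jig deg -2.2 F [-0.2 -0.5  0.3] q [ 0.1   0.75  1.63 -0.    0.75  0.3 ] open 0.0
t 8.8833 jig mm [-44.8 128.4  42. ] tooly yaw in jig deg -2.5 F [-0.9  0.8  0.6] q [ 0.1   0.76  1.63 -0.    0.75  0.31] open -0.0
0.06 [-46. 124.] [0.0, -0.0009, 0.0042] twist -0.103
0.16 [-47. 120.] [0.0, -0.0019, 0.0089] twist -0.203
0.26 [-48. 115.] [0.0, -0.0024, 0.0137] twist -0.303
0.36 [-48. 110.] [0.0, -0.0025, 0.0185] twist -0.403
0.46 [-48. 105.] [0.0, -0.002, 0.0233] twist -0.503
0.56 [-47. 100.] [0.0, -0.0011, 0.028] twist -0.603
0.66 [-46.  96.] [0.0, 0.0003, 0.0326] twist -0.703
0.76 [-44.  91.] [0.0, 0.0021, 0.037] twist -0.803
```

View pics/s10.png

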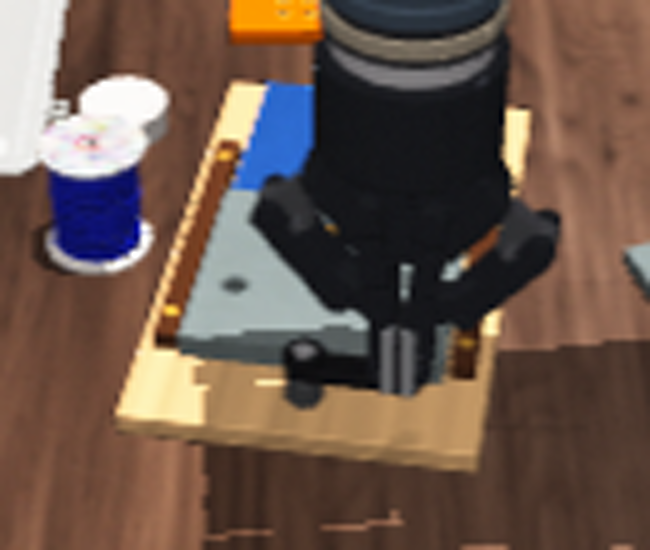

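View pics/w10.png

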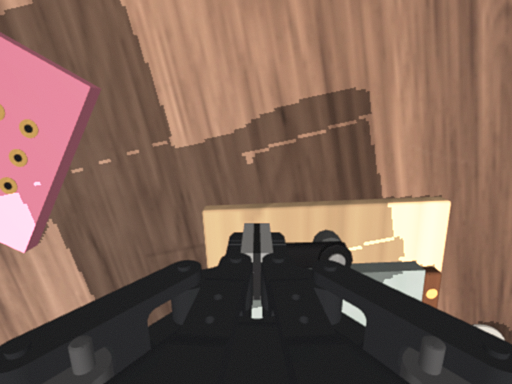

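The tab has turned with the finger and now points roughly along jig -x. Continuing round the arc.

Request:
move_arm(
  plan=[
    {"delta_pos": [0, -0.001, 0.004], "twist": -0.1},
    {"delta_pos": [0, -0.002, 0.009], "twist": -0.2},
    {"delta_pos": [0, -0.0025, 0.0137], "twist": -0.3},
    {"delta_pos": [0, -0.0025, 0.0185], "twist": -0.4},
    {"delta_pos": [0, -0.002, 0.0233], "twist": -0.5},
    {"delta_pos": [0, -0.001, 0.028], "twist": -0.6},
    {"delta_pos": [0, 0, 0.0326], "twist": -0.7},
    {"delta_pos": [0, 0.002, 0.037], "twist": -0.8},
  ],
)

```text
time_s: 9.55
tool_pos: [0.5696, 0.1327, 0.0416]
orientation: [0.759, 1.434, -0.757]
ft_force: [-0.8, 1.2, 1.4]
opening: -0.001
```

```bash
python3 look.py 11; 
python3 arc.py 0.76 1.56 8 17 42
```

```text
t 9.55 jig mm [-44.7  91.7  41.6] tooly yaw in jig deg 43.7 F [-0.8  1.2  1.4] q [ 0.04  0.74  1.67  0.    0.73 -0.56] open -0.0
t 9.65 jig mm [-44.3  91.1  41.5] tooly yaw in jig deg 43.4 F [-0.5  1.1  0.8] q [ 0.04  0.74  1.67 -0.    0.73 -0.56] open -0.0
0.86 [-42.  87.] [-0.0005, -0.0013, 0.0044] twist -0.103
0.96 [-40.  83.] [-0.0005, -0.0023, 0.0091] twist -0.203
1.06 [-37.  79.] [-0.0005, -0.0028, 0.0139] twist -0.303
1.16 [-34.  76.] [-0.0005, -0.0028, 0.0187] twist -0.403
1.26 [-30.  72.] [-0.0005, -0.0024, 0.0235] twist -0.503
1.36 [-26.  70.] [-0.0005, -0.0015, 0.0282] twist -0.603
1.46 [-22.  67.] [-0.0005, -0.0001, 0.0328] twist -0.703
1.56 [-17.  65.] [-0.0005, 0.0017, 0.0373] twist -0.803
```

View pics/s11.png

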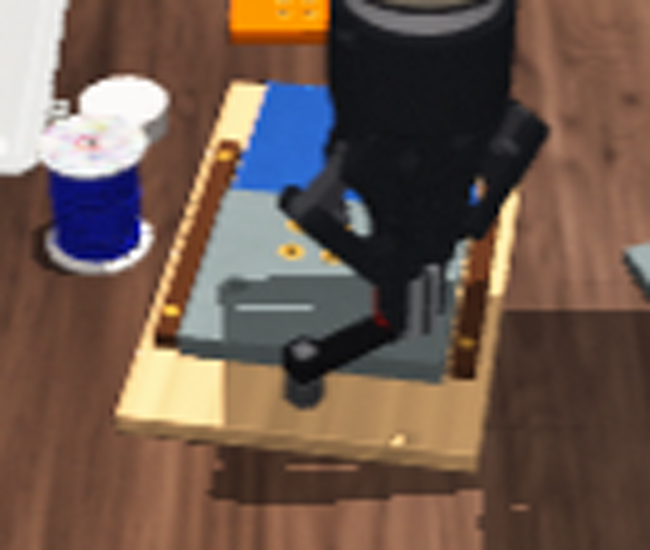

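Request:
move_arm(
  plan=[
    {"delta_pos": [0, -0.0015, 0.0044], "twist": -0.1},
    {"delta_pos": [0, -0.0025, 0.009], "twist": -0.2},
    {"delta_pos": [0, -0.003, 0.014], "twist": -0.3},
    {"delta_pos": [0, -0.003, 0.0187], "twist": -0.4},
    {"delta_pos": [0, -0.0025, 0.0235], "twist": -0.5},
    {"delta_pos": [0, -0.0015, 0.028], "twist": -0.6},
    {"delta_pos": [0, 0, 0.031], "twist": -0.7},
    {"delta_pos": [0, 0, 0.031], "twist": -0.7},
  ],
)

```text
time_s: 10.32
tool_pos: [0.5867, 0.1065, 0.041]
orientation: [0.217, 1.56, -0.218]
ft_force: [-0.1, -0.5, -0.0]
opening: -0.0
```

```bash
python3 look.py 12; 
python3 arc.py 1.4 1.6 4 17 42
```

```text
t 10.3167 jig mm [-23.6  68.6  41. ] tooly yaw in jig deg 83.5 F [-0.1 -0.5 -0. ] q [-0.01  0.76  1.64 -0.    0.75 -1.3 ] open -0.0
t 10.4167 jig mm [-23.6  68.9  41. ] tooly yaw in jig deg 83.3 F [0.2 1.  0.7] q [-0.01  0.75  1.64  0.    0.75 -1.3 ] open 0.0
1.45 [-22.  67.] [-0.001, -0.0014, 0.0014] twist 0.005
1.5 [-20.  66.] [-0.001, -0.0022, 0.0037] twist -0.045
1.55 [-18.  65.] [-0.001, -0.0029, 0.006] twist -0.095
1.6 [-16.  65.] [-0.001, -0.0035, 0.0084] twist -0.145
```

View pics/s12.png

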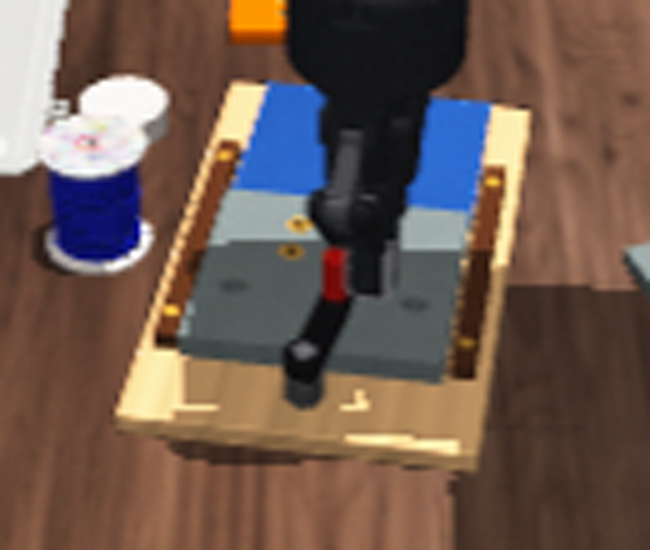

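Nearly there. I'll ease it to the stop in small steps.

Request:
move_arm(
  plan=[
    {"delta_pos": [0, -0.0015, 0.0015], "twist": 0},
    {"delta_pos": [0, -0.002, 0.003], "twist": -0.04},
    {"delta_pos": [0, -0.002, 0.0045], "twist": -0.08},
    {"delta_pos": [0, -0.002, 0.006], "twist": -0.1},
    {"delta_pos": [0, -0.002, 0.007], "twist": -0.1},
    {"delta_pos": [0, -0.002, 0.007], "twist": -0.1},
  ],
)

```text
time_s: 10.92
tool_pos: [0.5926, 0.1027, 0.0408]
orientation: [0.138, 1.567, -0.139]
ft_force: [-1.2, -0.5, -0.7]
opening: 0.002
```

```bash
python3 look.py 13
```

```text
t 10.9167 jig mm [-17.2  65.8  40.8] tooly yaw in jig deg 89.3 F [-1.2 -0.5 -0.7] q [-0.01  0.76  1.62 -0.    0.76 -1.41] open 0.0
```

View pics/s13.png

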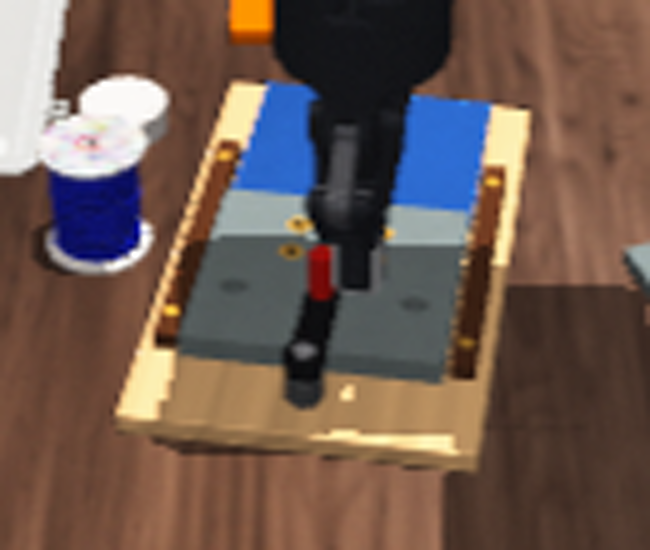

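Request:
move_arm(
  plan=[
    {"delta_pos": [0, 0, 0.0007], "twist": 0},
    {"delta_pos": [0, 0, 0.0014], "twist": 0},
    {"delta_pos": [0, 0, 0.002], "twist": 0},
    {"delta_pos": [0, 0, 0.002], "twist": 0},
  ],
)

```text
time_s: 11.35
tool_pos: [0.5928, 0.1027, 0.0407]
orientation: [0.137, 1.57, -0.138]
ft_force: [-4.8, -0.0, 3.4]
opening: 0.0
```

Force rose to about 5 N with no more motion, so the tab is at its stop. Backing away and up.

Request:
move_arm(
  plan=[
    {"delta_pos": [0, 0, -0.008], "twist": 0},
    {"delta_pos": [0, 0, -0.016], "twist": 0},
    {"delta_pos": [-0.03, 0, -0.02], "twist": 0},
    {"delta_pos": [-0.07, 0, -0.035], "twist": 0},
    {"delta_pos": [-0.11, 0, -0.07], "twist": 0},
    {"delta_pos": [-0.14, 0, -0.11], "twist": 0},
    {"delta_pos": [-0.14, 0, -0.11], "twist": 0},
    {"delta_pos": [-0.14, 0, -0.11], "twist": 0},
  ],
)

```text
time_s: 12.02
tool_pos: [0.4838, 0.1226, 0.1839]
orientation: [0.137, 1.563, -0.135]
ft_force: [-0.1, -0.5, -0.1]
opening: -0.001
```

```bash
python3 look.py 14;python3 -c "
from plant import r
import cv2;cv2.imwrite('pics/t14.png',cv2.resize(r.snapshot('top')[120:240,170:320],None,fx=5,fy=5))"
```

```text
t 12.0167 jig mm [-127.7   67.8  183.9] tooly yaw in jig deg 89.4 F [-0.1 -0.5 -0.1] q [ 0.02  0.43  1.8   0.    0.91 -1.37] open -0.0
```

View pics/s14.png

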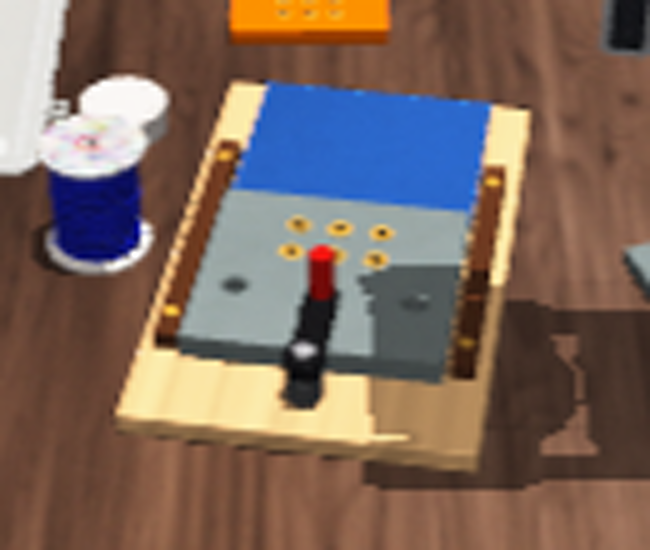

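View pics/t14.png

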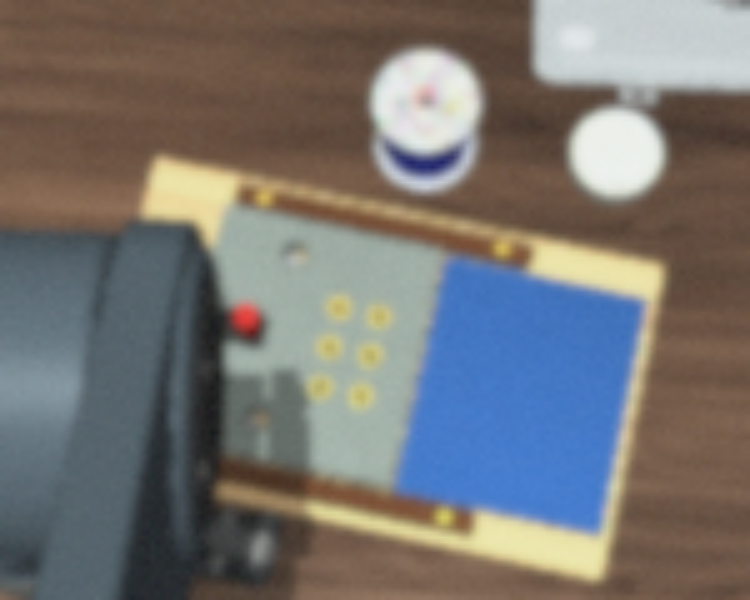

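View pics/w14.png

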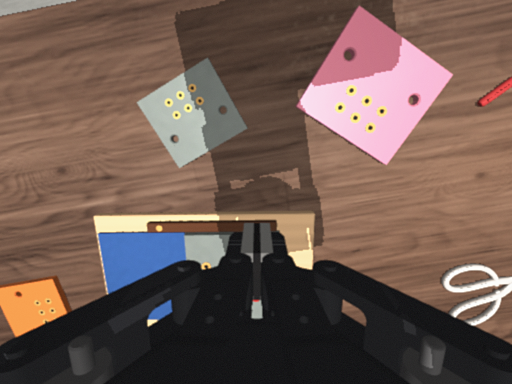

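```bash
python3 - <<'E'
from go import *
for c,u,o in(("top",(245,320),[170,120]),("side",(322,253),[190,160])):
    p=ray(r.camera_model(c),(np.array(u)+.5)/5-.5+o,.0575)
    d=R.from_euler('z',-PJ[2]).apply(p-[PJ[0],PJ[1],0])*1000; print(c,d.round(1),"angle",np.arctan2(-(d[1]-110),-d[0]).round(2))
st(); r.close_job()
E
```

```text
top [-2.8 65.5 57.5] angle 1.51
side [-0.3 65.8 57.5] angle 1.56
t 12.1667 jig mm [-123.9   67.3  181.1] tooly yaw in jig deg 89.4 F [-0.4 -0.4  0.3] q [ 0.02  0.44  1.79 -0.    0.91 -1.37] open -0.01
the job is handed in; nothing more can be done
```

I finished the job and handed it in at about 12 s. I pushed the plate along with shut fingers on its -y edge until it dropped over both pins. Then I pushed the red knob round in an arc until the tab met its stop; the force rose to about 5 N and the tool moved no further.

Last checks:
- **Plate:** both pins show in the holes, and in the side view the hole and corner positions match a plate lying on the bed (top at 24 mm).
- **Tab:** the knob position gives an angle of 1.51 rad from the top camera and 1.56 rad from the side camera. The difference is within calibration error, and both are above the required 1.35 rad.
- **Spool and jar:** they have not visibly moved in either view.
- **Robot:** the arm is clear of everything and reads almost no force.

One move call was refused because I left out the twist value; nothing moved and I resent it with the value included. No check failed.

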